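# Clamp the sample cell in its fixture

## Task

Clamp the steel sample cell down in its fixture: with the side of a finger, push the swing strap round until it is fully home against its stop over the cell, then press the black cam lever all the way down with a fingertip. Do it by pushing only, leave the cell sitting in its nest and do not disturb the beaker, the bottle or the timer; finish clear of the clamp.

Things in the scene. Friction and masses are not known exactly. Their poses are not given: they have to be found in the camera images.
- nest (a point): Centre of the round nest on the fixed fixture, on its aluminium base plate, 10 mm above the bench. Plate in the nest's frame: x -40 to 110, y -50 to 50 mm; z is up. A low ring (inner/outer diameter 64/74, 6 mm high) holds the cell. The strap's post stands at x = +75 mm. A stop pin 8 mm thick, its top 54 mm above the bench, stands at x = 52, y = -17 mm
- cell: The loose sample cell, a flat round steel can 60 mm in diameter and 24 mm high with six small screw heads on its flat lid, about 0.25 kg, sitting in the nest; origin at the centre of its underside, so its lid is 34 mm above the bench
- strap (a joint): Angle (rad) of the steel strap about its upright post: 0 = home at the stop, nose over the nest (strap pointing along nest -x from the post); grows as it swings out to the nest's +y side, at most 1.6. Starts at 0.85 to 1.3. It stays where it is left; about 1 N at the nose moves it
- strap_pivot (a point): Point on the strap's upright pivot axis, level with the strap's top face, 58 mm above the bench. An 18 mm wide nut stands 6 mm higher
- strap_nose (a point): Middle of the strap's nose, 77 mm from the pivot axis, 66 mm above the bench. The strap is a bar 26 mm wide, 46 to 58 mm above the bench; on it at the nose two cheeks, 30 mm wide overall, 62 to 92 mm from the pivot axis, reach 80 mm above the bench: their outer faces, 15 mm either side of this point, can be pushed. x points to the pivot; the face to push is on the +y side
- lever (a joint): Angle (rad) of the cam lever that is hinged between the cheeks of the nose: 0 = up, leaning 0.6 rad above level from the nose back towards the pivot post; 0.6 = all the way down, level along the strap's top. Stays where it is left; pressing it at its pad takes about 4 to 8 N
- lever_pad (a point): Middle of the upper face of the black pad (34 x 22 x 12 mm) at the lever's end, 68 mm from the lever's hinge. The hinge is in the nose, 75 mm from the pivot axis, 70 mm above the bench. Lever up: pad middle 113 mm above the bench, 22 mm from the pivot axis towards the nose, highest point 124 mm. Lever down: 76 mm above the bench, 7 mm from the pivot axis
- foot: Round rubber pressing foot, 18 mm in diameter, under the nose 75 mm from the pivot axis; origin at the centre of its underside, 40 mm above the bench with the lever up. The cam drives it down as the lever goes down; it meets the cell's lid after 6 mm of its 8 mm and then presses it, slightly springy
- beaker: Bystander: clear beaker, 55 mm in diameter, 68 mm high, on the bench; origin under its centre
- reagent_bottle: Bystander: white bottle with black cap, 48 mm in diameter, 92 mm high, on the bench; origin under its centre
- timer_box: Bystander: flat bench timer 62 x 62 x 15 mm, on the bench; origin under its centre

How it is judged:
On the way, in this order (a step that is already met when the one before it is completed fails the run):
1. the strap is pushed home over the cell (within 0.08 rad) while the lever is still up (value of joint strap below 0.08 rad and value of joint lever below 0.25 rad), for 0.2 s.
2. the cam lever is pressed down (value of joint lever above 0.54 rad), for 0.2 s.
At the end, for the whole second after the job is handed in: The strap is home over the cell (within 0.08 rad of its stop), the cam lever is down (within 0.06 rad of its end) and stays there, the foot presses on the cell's lid with more than 2 N, and the cell sits flat in its nest (within 6 mm of its centre, 3 mm in height, 0.06 rad) (value of joint strap below 0.08 rad and value of joint lever above 0.54 rad and contact force between foot and cell above 2 N and horizontal distance between cell and nest below 0.006 m and z of cell in the frame of nest below 0.003 m and angle between cell's own z axis and vertical below 0.06 rad and linear speed of cell below 0.01 m/s); the robot touches nothing.
It fails at once if the lever is pressed down before the strap is over the cell (value of joint lever above 0.4 rad and value of joint strap above 0.15 rad).
It fails at once if the cell is lifted or knocked out of its nest (distance of cell from where it was at the start of the episode above 0.012 m).
It fails at once if the beaker is disturbed (distance of beaker from where it was at the start of the episode above 0.03 m).
It fails at once if the bottle is disturbed (distance of reagent_bottle from where it was at the start of the episode above 0.03 m).
It fails at once if the timer is disturbed (distance of timer_box from where it was at the start of the episode above 0.03 m).
It also fails if it takes over 51 s, if anything falls off the work surface, if the arm or the gripper's body presses on something with over 40 N, if the wrist force passes 120 N, or if a joint passes its speed limit or range.

## Robot

A 7-joint arm with a two-finger parallel gripper is mounted at the origin on a cart in front of the work surface, level with it; the furniture and walls round the work are solid. World frame = base frame: x ahead of the robot, y to its left, z up, the work surface at z = 0. Lengths are in m, angles in rad, forces in N, time in s.
With the tool pointing down it reaches from about 0.4 to 0.85 m from the base axis. Payload 10.4 kg.
Tool frame: the origin (TCP) lies at the very end of the fingers, on their centre line; the grasp point (between the pads) lies 19 mm behind it (manip.grip_depth is the distance from the TCP to the grasp point, in m); z points along the fingers, x is the direction in which the jaws open and shut, and the axes are right-handed (so a half turn about z gives the same grasp; the last joint's range is limited). The gripper opens to 85 mm and grips with 20 to 120 N. Pads are 22 mm wide; open, the fingers measure 114 mm over their backs; the gripper's body (76 mm by 85 mm) begins 54 mm behind the grasp point. The pads swing forward as they close: fully open they stand 13 mm farther back than shut.
Start: joints at [1.249, 0.332, -0.065, 1.46, 0.022, 1.35, -0.088], TCP at [0.184, -0.597, 0.231] pointing down, gripper open.
Joint ranges: [-2.6, 2.6], [-0.5, 2.12], [-1.47, 1.34], [0.16, 2.42], [-1.27, 4.41], [0.06, 2.06], [-2.6, 2.6]. Speed limits (rad/s): [2.22, 2.22, 2.79, 2.79, 3.14, 3.14, 3.14].

## Interface

Orientations are given as a unit quaternion [x, y, z, w].
In Python, from workcell import manip, cams gives the robot as it stands. The module is installed in compiled form; this text tells all that it offers.
- The arm moves only by the tool move_arm, never from a script. Its arguments are lists of equal length, an entry for each row: "claw": the opening, from 0 (shut) to 1 (fully open); "dp": the shift along the tool's x, y, z as a fraction of full scale, a list of three; "turn": the turn, a rotation vector about the tool's x, y, z as a fraction of full scale, a list of three. A call has 1 to 8 rows; each row shifts and turns the commanded pose from where the row before left it, along the tool's axes as they then stand; what a row does not reach is not made up. Full scale, the value 1, is 200 mm for a shift and 45 degrees for a turn. A row lasts 1/12 s, in which the tool goes at most 41.7 mm and 7.16 degrees, less where a joint would pass 70% of its speed; a pose out of reach is approached as far as the arm can. A call with a number of a shift or a turn outside -1 to 1 is refused whole. A call with a gripper value outside its range is refused whole. The fingers move at their own pace and stop on an object; "grip_force" is the grip in N (left out, the last holds). Time passes only in rows, so rows that do not move let the fingers close. It gives the time, the measured TCP pose, the force and the opening at its end, in the units of the state.
- manip.get_obs(): the state, without advancing time (a new reading comes with each control period).
- cams.camera(name): name is "scene" or "top" or "wrist"; returns the picture (400x640x3 uint8, red, green, blue); there is no depth.
- cams.camera_info(name): a dict with "fx", "fy", "cx", "cy" (pixels), "pose" (4x4, takes a point from camera to world coordinates); the wrist camera has in their place "tool_from_camera" (4x4, takes a point from camera to tool coordinates, whose origin is the TCP and whose axes are the tool frame's). Camera axes: x right, y down, z forward; pixel columns grow to the right and rows downward; lengths in m; the calibration is good to about 2 mm. A picture is of the moment at which its call begins: read the wrist's pose just before it. camera_info takes no time and is no camera call.
- manip.hand_in(): hands the job in, once; it reports no verdict.
The state is a dict: "clock": time; "joint_pos": joint angles; "joint_velocities": joint speeds; "tau": joint torques, N m; "position": TCP position; "ee_rot": TCP orientation; "ft_force": force on the tool from outside, world axes, zero at the start; "torque": the same for the moment, N m; "grip_width": opening from 0.0 (shut) to 1.0 (fully open).
Only numpy, scipy, OpenCV 4.12 (cv2) and the standard library are available. Lean on these libraries where they do the work, as an engineer would, in place of code of your own. Each camera call takes 0.05 s, during which the arm holds its last target.

## Working session

There is one attempt and no reset: what is moved stays moved. The work goes in short steps, Python scripts to look and compute and a tool call to move; the robot and the scene stay as the last step left them, time stands still between calls to the robot, and variables do not carry over. Pictures are saved under pics/ and viewed, and the job is handed in when it is done.

Besides the shell and the picture viewer there is one more tool, called after "Emit:" as name(argument=value, ...) on one line, values as JSON. move_arm: Moves the arm, as the interface text tells. Shift numbers are shares of 200 mm and turn numbers shares of 45 degrees, none past 1 either way. Its arguments: {"type":"object","properties":{"claw":{"type":"array","items":{"type":"number"}},"dp":{"type":"array","items":{"type":"array","items":{"type":"number"}}},"turn":{"type":"array","items":{"type":"array","items":{"type":"number"}}},"grip_force":{"type":"number"}},"required":["claw","dp","turn"]}

```bash
mkdir -p pics
python3 - <<'E'
from workcell import manip,cams
import cv2,numpy as np
np.set_printoptions(precision=4,suppress=True)
for n in ["scene","top"]:
    im=cams.camera(n); cv2.imwrite(f"pics/{n}0.png",im[:,:,::-1])
    i=cams.camera_info(n); print(n,i['fx'],i['fy'],i['cx'],i['cy']);print(np.array(i['pose']))
o=manip.get_obs();print(o)
E
```

```text
scene 400.13549854301147 400.13549854301147 320.33080740785863 198.04733702443744
[[-0.4534 -0.4875  0.7461 -0.1088]
 [-0.8911  0.2321 -0.3899  0.5456]
 [ 0.0169 -0.8417 -0.5397  0.5676]
 [ 0.      0.      0.      1.    ]]
top 482.44801949813876 482.44801949813876 320.5829796207044 196.31929650304528
[[-0.0523 -0.9748  0.2169  0.3427]
 [-0.9986  0.0512 -0.0109  0.2215]
 [-0.0005 -0.2172 -0.9761  0.9431]
 [ 0.      0.      0.      1.    ]]
{'clock': 0.1, 'joint_pos': array([ 1.2494,  0.3328, -0.0647,  1.4608,  0.0216,  1.3499, -0.0885]), 'joint_velocities': array([ 0.0017, -0.002 ,  0.0007, -0.002 ,  0.0003, -0.0003, -0.0011]), 'tau': array([  0.0014, -62.6748,   0.0493, -39.2432,   0.0164,   0.007 ,
        -0.    ]), 'position': array([ 0.1839, -0.597 ,  0.2306]), 'ee_rot': array([ 0.8045, -0.594 , -0.0005, -0.0004]), 'ft_force': array([-0.1239,  0.5355,  0.8581]), 'torque': array([-0.0746,  0.0073, -0.0102]), 'grip_width': 1.0008021416932729}
```

View pics/scene0.png

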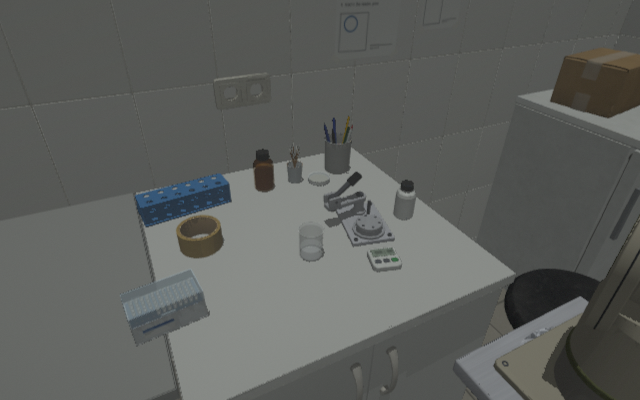

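View pics/top0.png

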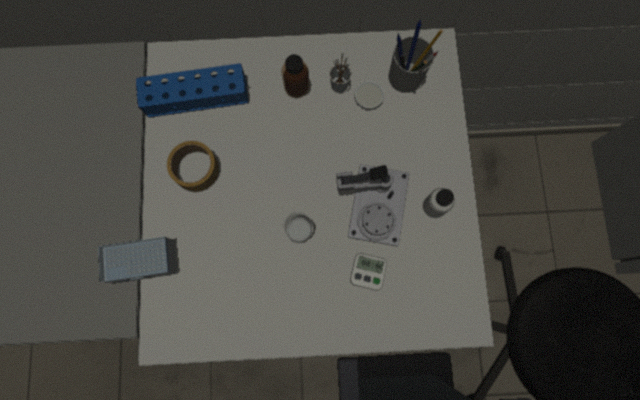

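Run:
```python
import cv2
a=cv2.imread("pics/top0.png")[140:300,270:470]; a=cv2.convertScaleAbs(a,alpha=1.6)
cv2.imwrite("pics/topc.png",cv2.resize(a,None,fx=4,fy=3.75 and 4,interpolation=cv2.INTER_CUBIC)[:600])
a=cv2.imread("pics/scene0.png")[155:280,280:440];a=cv2.convertScaleAbs(a,alpha=1.6)
cv2.imwrite("pics/scenec.png",cv2.resize(a,None,fx=4,fy=4,interpolation=cv2.INTER_CUBIC))
```

```text
(no output)
```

View pics/topc.png

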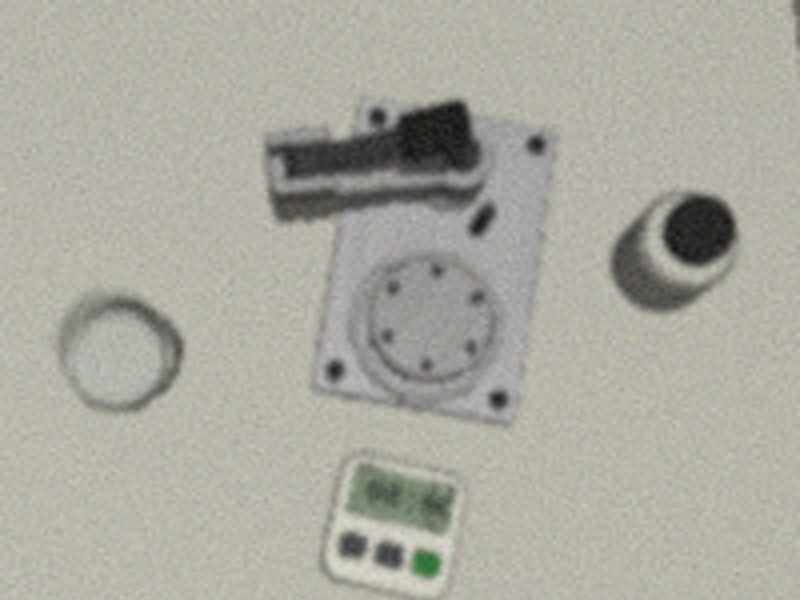

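View pics/scenec.png

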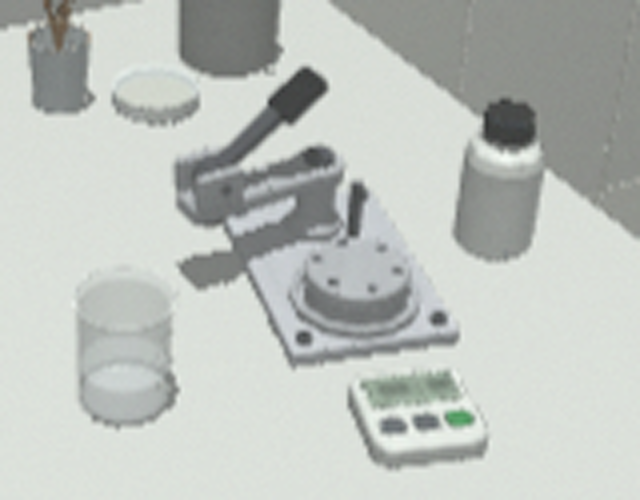

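```bash
cat > h.py <<'E'
import numpy as np
from workcell import manip,cams
np.set_printoptions(precision=4,suppress=True)
def ray(n,uv,z):
    i=cams.camera_info(n);P=np.array(i['pose'])
    d=P[:3,:3]@np.array([(uv[0]-i['cx'])/i['fx'],(uv[1]-i['cy'])/i['fy'],1]);o=P[:3,3]
    return o+d*(z-o[2])/d[2]
def proj(n,p):
    i=cams.camera_info(n);P=np.array(i['pose']);c=P[:3,:3].T@(np.array(p)-P[:3,3])
    return np.array([i['fx']*c[0]/c[2]+i['cx'],i['fy']*c[1]/c[2]+i['cy']])
E
python3 - <<'E'
from h import *
t=lambda u,v,z:ray("top",(270+u/4,140+v/4),z)
C=[t(*c,0.01) for c in [(362,97),(555,128),(510,423),(315,388)]]
for c in C:print('plate',c)
H=[t(*c,0.01) for c in [(378,117),(537,145),(499,399),(335,371)]]
ex=(C[0]+C[1]-C[2]-C[3]);ex/=np.linalg.norm(ex);ey=(C[0]+C[3]-C[1]-C[2]);ey/=np.linalg.norm(ey)
print(ex,ey,'dots',ex@ey, 'sizes',np.linalg.norm(C[0]-C[3]),np.linalg.norm(C[0]-C[1]))
yaw=np.arctan2(ex[1],ex[0]);yaw2=np.arctan2(-ey[0],ey[1]);print('yaw',yaw,yaw2)
ya=(yaw+yaw2)/2;ex=np.array([np.cos(ya),np.sin(ya),0]);ey=np.array([-ex[1],ex[0],0])
cen=sum(C)/4; print('nest from plate',cen-0.035*ex, 'from holes',sum(H)/4-0.035*ex)
print('cell lid',np.mean([t(*c,0.0355) for c in [(438,271),(478,297),(471,347),(426,365),(386,336),(392,287)]],0))
n=cen-0.035*ex
s=lambda u,v:(280+u/4,155+v/4)
print('scene corners', ray("scene",s(457,337),.01),ray("scene",s(292,362),.01))
for p in [C[2],C[3]]: print(proj("scene",p))
piv=n+0.075*ex
print('piv',piv)
# lever pad: top
for th in (0.85,1.0,1.1,1.2,1.3):
    d=-ex*np.cos(th)+ey*np.sin(th); w=np.array([-d[1],d[0],0])
    q=piv+d*0.092; 
    f=lambda p:(proj("top",p)-[270,140])*4
    print(th,'nosecorn80',f([*(q+.015*w)[:2],.08]),f([*(q-.015*w)[:2],.08]),'pad',f([*(piv+d*.022)[:2],.113]))
for z in [(120,355),(395,525),(700,230)]: pass
print('beaker',t(118,300+50,.0),'timer',t(395,525,.015),'bottle cap',t(700,230,.092))
E
```

```text
plate [0.6118 0.1275 0.01  ]
plate [0.5907 0.0321 0.01  ]
plate [0.4443 0.0675 0.01  ]
plate [0.4663 0.1607 0.01  ]
[ 0.9735 -0.2285  0.    ] [0.223  0.9748 0.    ] dots -0.0056977710810866885 sizes 0.14930785026004972 0.09772603031598855
yaw -0.23054907699781116 -0.2248512750869687
nest from plate [0.4942 0.1048 0.01  ] from holes [0.4943 0.104  0.01  ]
cell lid [0.4939 0.1045 0.0355]
scene corners [0.4389 0.0709 0.01  ] [0.4603 0.1654 0.01  ]
[394.0678 237.4687]
[353.456  243.3291]
piv [0.5672 0.0879 0.01  ]
0.85 nosecorn80 [314.7836 271.0811] [280.1406 216.2111] pad [434.6778 148.2079]
1.0 nosecorn80 [296.4127 246.8835] [270.6604 188.0097] pad [431.146 141.818]
1.1 nosecorn80 [286.3437 229.4791] [266.8147 168.7038] pad [429.3534 137.3244]
1.2 nosecorn80 [278.1287 211.2712] [264.9813 149.2237] pad [428.0313 132.6968]
1.3 nosecorn80 [271.8402 192.451 ] [265.1651 129.7655] pad [427.1921 127.9816]
beaker [0.4915 0.2559 0.    ] timer [0.3981 0.1272 0.015 ] bottle cap [ 0.5179 -0.0122  0.092 ]
```

```bash
cat >> h.py <<'E'
NEST=np.array([.494,.1045]);YAW=-.228
EX=np.array([np.cos(YAW),np.sin(YAW)]);EY=np.array([-EX[1],EX[0]]);PIV=NEST+.075*EX
def strap(th,r,off):  # point r from pivot along strap, off to push (+y) side
    d=-EX*np.cos(th)+EY*np.sin(th); n=EY*np.cos(th)+EX*np.sin(th)
    return PIV+r*d+off*n
from scipy.spatial.transform import Rotation as R
def rel(pos,yaw,o=None):
    o=o or manip.get_obs();Rt=R.from_quat(o['ee_rot'])
    T=R.from_euler('z',yaw)*R.from_euler('x',np.pi)
    dp=Rt.inv().apply(np.array(pos)-o['position'])/.2
    tv=(Rt.inv()*T).as_rotvec()/(np.pi/4)
    return dp,tv
def st():
    o=manip.get_obs();m=R.from_quat(o['ee_rot']).as_matrix()
    print(o['clock'],'p',o['position'],'yaw',np.arctan2(m[1,0],m[0,0]),'tilt',m[:,2],'F',o['ft_force'],'w',o['grip_width'])
    return o
E
python3 - <<'E'
from h import *
print('jar',ray("top",(340,88),0),'cup',ray("top",(407,86),0),'cupleft',ray("top",(391,75),.1),'petri',ray("top",(369,97),.01),'jar top',ray('top',(340,60),.1))
st()
p=strap(1.28,.082,.045);print(p,[strap(t,.082,.026) for t in(1.28,.6,0)])
print(rel([*p,.23],YAW-1.28))
E
```

```text
jar [0.7837 0.1579 0.    ] cup [0.7808 0.0165 0.    ] cupleft [0.7584 0.0665 0.1   ] petri [0.7558 0.0997 0.01  ] jar top [0.7945 0.1611 0.1   ]
0.1 p [ 0.1839 -0.597   0.2306] yaw -1.2719631145456107 tilt [-0.0004  0.0012 -1.    ] F [-0.1239  0.5355  0.8581] w 1.0008021416932729
[0.6068 0.1722] [array([0.5879, 0.171 ]), array([0.5307, 0.1655]), array([0.4931, 0.1314])]
(array([-3.0529, -3.1533,  0.0067]), array([0.0003, 0.0016, 0.3005]))
```

Emit:
move_arm(claw=[0,0,0,0,0,0,0,0], dp=[[-0.139,-0.143,0],[-0.139,-0.143,0],[-0.139,-0.143,0],[-0.139,-0.143,0],[-0.139,-0.143,0],[-0.139,-0.143,0],[-0.139,-0.143,0],[-0.139,-0.143,0]], turn=[[0,0,0],[0,0,0],[0,0,0],[0,0,0],[0,0,0],[0,0,0],[0,0,0],[0,0,0]], grip_force=40)

```text
clock: 0.77
position: [0.3375, -0.3155, 0.2311]
ee_rot: [0.804, -0.594, -0.0, 0.0]
ft_force: [0.5, -0.6, -0.2]
grip_width: 0.001
```

Emit:
move_arm(claw=[0,0,0,0,0,0,0,0], dp=[[-0.139,-0.143,0],[-0.139,-0.143,0],[-0.139,-0.143,0],[-0.139,-0.143,0],[-0.139,-0.143,0],[-0.139,-0.143,0],[-0.139,-0.143,0],[-0.139,-0.143,0]], turn=[[0,0,0],[0,0,0],[0,0,0],[0,0,0],[0,0,0],[0,0,0],[0,0,0],[0,0,0]])

```text
clock: 1.43
position: [0.4908, -0.0357, 0.2313]
ee_rot: [0.804, -0.594, 0.0, 0.0]
ft_force: [0.4, -0.3, -0.3]
grip_width: 0.0
```

Run:
```python
from h import *
o=st();p=strap(1.28,.082,.045)
print(o['joint_pos'],rel([*p,.23],YAW-1.28))
```

```text
1.4333 p [ 0.4908 -0.0357  0.2313] yaw -1.2723404301698422 tilt [ 0.0002 -0.0003 -1.    ] F [ 0.3774 -0.328  -0.3297] w 0.00027423821138025645
[ 0.6113  0.0828 -0.6569  1.7732  0.0528  1.3029 -1.3303] (array([-0.8231, -0.8603,  0.0064]), array([-0.0001, -0.0005,  0.3001]))
```

Emit:
move_arm(claw=[0,0,0,0,0,0,0,0], dp=[[-0.137,-0.143,0],[-0.137,-0.143,0],[-0.137,-0.143,0],[-0.137,-0.143,0],[-0.137,-0.143,0],[-0.137,-0.143,0],[0,0,0],[0,0,0]], turn=[[0,0,0],[0,0,0],[0,0,0],[0,0,0],[0,0,0],[0,0,0.15],[0,0,0.15],[0,0,0]])

```text
clock: 2.1
position: [0.6055, 0.1731, 0.23]
ee_rot: [0.729, -0.685, -0.001, 0.0]
ft_force: [-0.2, 0.0, -0.7]
grip_width: -0.004
```

Run:
```python
from h import *
import cv2
o=st();p=strap(1.28,.082,.045)
print(o['joint_pos'],rel([*p,.064],YAW-1.28))
for n in ["scene","wrist"]: cv2.imwrite(f"pics/{n}1.png",cams.camera(n)[:,:,::-1])
```

```text
2.1 p [0.6055 0.1731 0.23  ] yaw -1.5089933354999554 tilt [-0.0024  0.0013 -1.    ] F [-0.204   0.0425 -0.6746] w -0.003632047318522733
[ 0.171   0.4308 -0.7036  1.4178  0.2757  1.395  -2.0446] (array([ 0.0061, -0.0082,  0.8298]), array([ 0.0029,  0.0018, -0.0013]))
```

View pics/scene1.png

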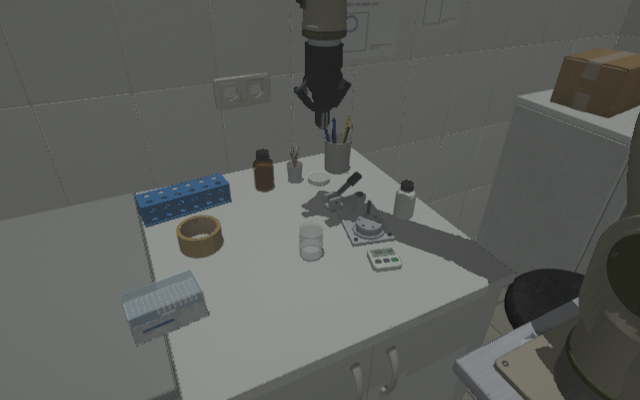

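View pics/wrist1.png

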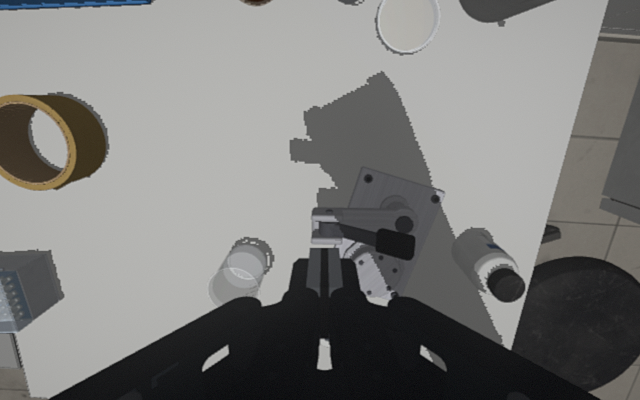

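Emit:
move_arm(claw=[0,0,0,0,0,0,0], dp=[[0,0,0.14],[0,0,0.14],[0,0,0.14],[0,0,0.14],[0,0,0.14],[0,0,0.13],[0,0,0]], turn=[[0,0,0],[0,0,0],[0,0,0],[0,0,0],[0,0,0],[0,0,0],[0,0,0]])

```text
clock: 2.78
position: [0.6032, 0.1666, 0.0604]
ee_rot: [0.729, -0.684, -0.001, 0.003]
ft_force: [-0.8, -0.8, -1.3]
grip_width: 0.001
```

Run:
```python
from h import *
import cv2
o=st()
print(rel([*strap(1.28,.083,.026),.064],YAW-1.28))
for n in ["scene","wrist"]:
    a=cams.camera(n)[:,:,::-1]
    if n=="scene": a=cv2.resize(a[140:265,270:430],None,fx=4,fy=4,interpolation=cv2.INTER_CUBIC)
    cv2.imwrite(f"pics/{n}2.png",a)
```

```text
2.7833 p [0.6032 0.1666 0.0604] yaw -1.5064351512642242 tilt [-0.0068 -0.0031 -1.    ] F [-0.7681 -0.767  -1.2675] w 0.000810829565225477
(array([-0.0317,  0.0754, -0.0174]), array([ 0.0089, -0.0034,  0.002 ]))
```

View pics/scene2.png

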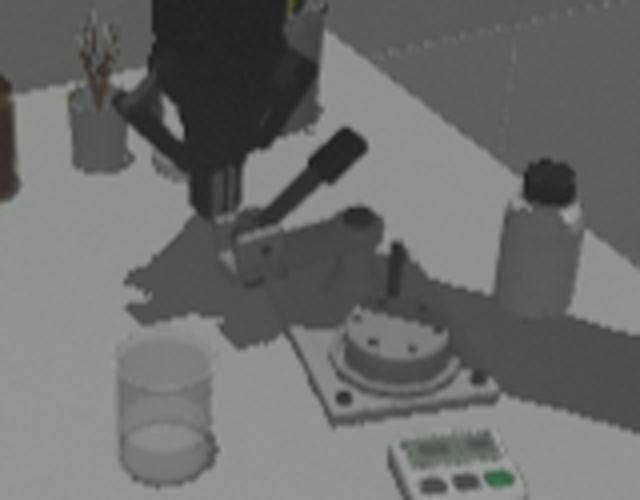

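View pics/wrist2.png

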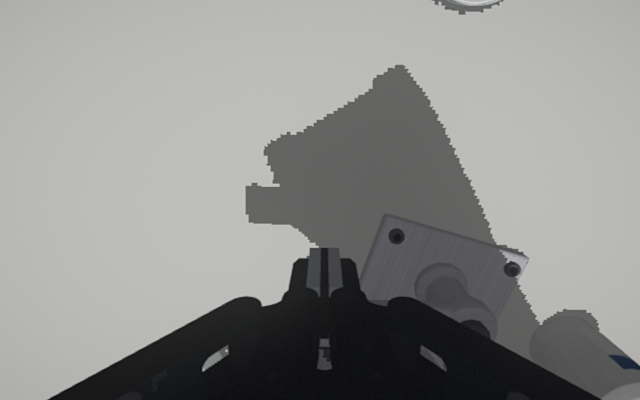

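Emit:
move_arm(claw=[0,0,0,0,0,0,0,0], dp=[[-0.017,0.025,-0.005],[-0.016,0.025,-0.005],[0,0.02,0],[-0.0064,0.0227,0],[-0.0064,0.0227,0],[-0.0064,0.0227,0],[-0.0064,0.0227,0],[-0.0064,0.0227,0]], turn=[[0,0,0],[0,0,0],[0,0,0],[0,0,-0.068],[0,0,-0.068],[0,0,-0.068],[0,0,-0.068],[0,0,-0.068]])

```text
clock: 3.55
position: [0.5683, 0.179, 0.0687]
ee_rot: [0.815, -0.58, 0.001, -0.001]
ft_force: [0.4, 0.8, 0.5]
grip_width: 0.001
```

Run:
```python
from h import *
import cv2
o=st()
for th in (1.1,1.0,.9): print(th,rel([*strap(th,.084,.026),.062],YAW-th,o))
a=cams.camera("scene")[:,:,::-1]; cv2.imwrite("pics/s3.png",cv2.resize(a[140:265,270:430],None,fx=4,fy=4))
```

```text
3.55 p [0.5683 0.179  0.0687] yaw -1.2368682576011485 tilt [ 0.0023  0.0005 -1.    ] F [0.4346 0.7789 0.5072] w 0.0005854025073362055
1.1 (array([ 0.0236, -0.012 ,  0.0333]), array([-0.003 , -0.0002,  0.116 ]))
1.0 (array([0.0089, 0.0294, 0.0332]), array([-0.003 , -0.0004, -0.0113]))
0.9 (array([-0.0016,  0.0721,  0.0331]), array([-0.0029, -0.0005, -0.1386]))
```

View pics/s3.png

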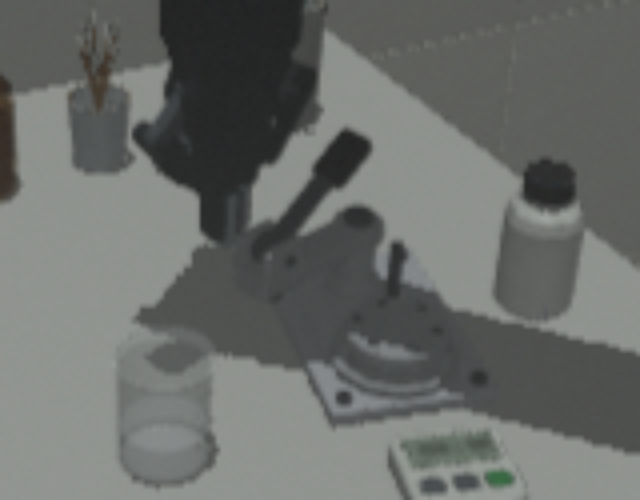

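Emit:
move_arm(claw=[0,0,0,0,0,0,0,0], dp=[[-0.003,0.0227,0.01],[-0.003,0.0227,0.01],[-0.005,0.0227,0.005],[-0.0064,0.0227,0],[-0.0064,0.0227,0],[-0.0064,0.0227,0],[-0.0064,0.0227,0],[-0.0064,0.0227,0]], turn=[[0,0,-0.068],[0,0,-0.068],[0,0,-0.068],[0,0,-0.068],[0,0,-0.068],[0,0,-0.068],[0,0,-0.068],[0,0,-0.068]])

```text
clock: 4.27
position: [0.5325, 0.1682, 0.0632]
ee_rot: [0.919, -0.395, 0.001, -0.0]
ft_force: [1.0, 0.8, 0.1]
grip_width: 0.003
```

Run:
```python
from h import *
import cv2
o=st()
for th in (.6,.55,.5): print(th,rel([*strap(th,.084,.026),.062],YAW-th,o))
a=cams.camera("scene")[:,:,::-1]; cv2.imwrite("pics/s4.png",cv2.resize(a[140:265,270:430],None,fx=4,fy=4))
```

```text
4.2667 p [0.5325 0.1682 0.0632] yaw -0.8111548358269467 tilt [ 0.0017  0.0002 -1.    ] F [0.959  0.8077 0.0509] w 0.003293450561629151
0.6 (array([-0.0062,  0.0155,  0.0062]), array([-0.0018, -0.0012,  0.0214]))
0.55 (array([-0.0126,  0.0365,  0.0062]), array([-0.0017, -0.0013, -0.0422]))
0.5 (array([-0.0178,  0.0579,  0.0061]), array([-0.0017, -0.0013, -0.1059]))
```

View pics/s4.png

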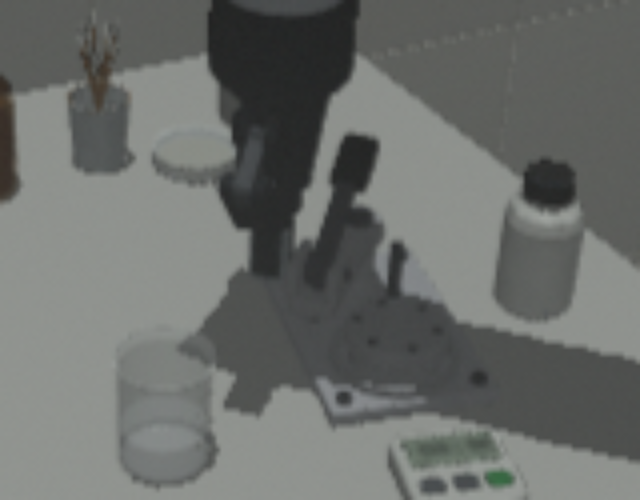

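Emit:
move_arm(claw=[0,0,0,0,0,0,0,0], dp=[[-0.0064,0.0227,0],[-0.0064,0.0227,0],[-0.0064,0.0227,0],[-0.0064,0.0227,0],[-0.0064,0.0227,0],[-0.0064,0.0227,0],[-0.0064,0.0227,0],[-0.0064,0.0227,0]], turn=[[0,0,-0.068],[0,0,-0.068],[0,0,-0.068],[0,0,-0.068],[0,0,-0.068],[0,0,-0.068],[0,0,-0.068],[0,0,-0.068]])

```text
clock: 4.98
position: [0.5032, 0.1448, 0.063]
ee_rot: [0.982, -0.191, 0.001, -0.0]
ft_force: [-0.2, 1.8, -0.9]
grip_width: -0.002
```

Run:
```python
from h import *
import cv2
o=st()
for th in (.2,.1,0.): print(th,rel([*strap(th,.084,.026),.062],YAW-th,o))
a=cams.camera("scene")[:,:,::-1]; cv2.imwrite("pics/s5.png",cv2.resize(a[140:265,270:430],None,fx=4,fy=4))
```

```text
4.9833 p [0.5032 0.1448 0.063 ] yaw -0.38521863425582425 tilt [ 0.0012  0.     -1.    ] F [-0.2249  1.7619 -0.9139] w -0.0016676412996923355
0.2 (array([-0.0104, -0.0026,  0.0049]), array([-0.0006, -0.0013,  0.0545]))
0.1 (array([-0.0231,  0.0395,  0.0049]), array([-0.0005, -0.0014, -0.0729]))
0.0 (array([-0.0315,  0.0826,  0.0049]), array([-0.0005, -0.0014, -0.2002]))
```

View pics/s5.png

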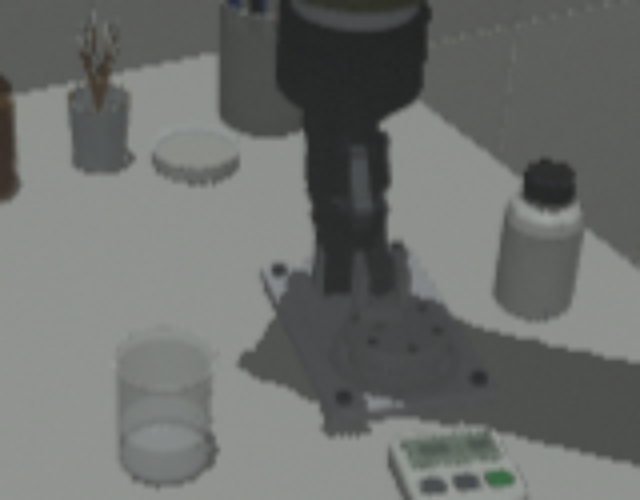

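Strap is following the finger; about 0.18 rad left. I finish slowly, watching the force.

Emit:
move_arm(claw=[0,0,0,0,0,0], dp=[[-0.007,0.0135,0.001],[-0.006,0.0135,0.001],[-0.005,0.0135,0],[-0.005,0.0135,0],[-0.005,0.0135,0],[0,0.003,0]], turn=[[0,0,-0.04],[0,0,-0.04],[0,0,-0.04],[0,0,-0.04],[0,0,-0.04],[0,0,0]])

```text
clock: 5.53
position: [0.4936, 0.1328, 0.0623]
ee_rot: [0.993, -0.115, 0.0, 0.0]
ft_force: [0.5, 1.8, 0.9]
grip_width: -0.0
```

Emit:
move_arm(claw=[0,0], dp=[[0,0.005,0],[0,0.005,0]], turn=[[0,0,0],[0,0,0]])

```text
clock: 5.7
position: [0.4935, 0.1327, 0.0624]
ee_rot: [0.993, -0.115, 0.001, -0.001]
ft_force: [3.4, 8.1, -3.5]
grip_width: -0.002
```

Run:
```python
from h import *
o=st()
print(rel([*strap(0,.084,.026),.062],YAW,o))
```

```text
5.7 p [0.4935 0.1327 0.0624] yaw -0.23051375794088869 tilt [ 0.002   0.0025 -1.    ] F [ 3.354   8.1256 -3.5292] w -0.001599415948509203
(array([-0.0109,  0.0068,  0.0022]), array([-0.0036, -0.0017, -0.0032]))
```

Emit:
move_arm(claw=[0,0,0,0,0,0,0,0], dp=[[0,0.003,0],[0,0,0],[0,0,0],[0,-0.06,0],[0,0,-0.2],[0,0,-0.2],[0,0,-0.2],[0,-0.2,-0.05]], turn=[[0,0,0],[0,0,0],[0,0,0],[0,0,0],[0,0,0],[0,0,0],[0,0,0],[0,0,0]])

```text
clock: 6.37
position: [0.509, 0.1722, 0.1979]
ee_rot: [0.992, -0.123, 0.004, 0.002]
ft_force: [2.6, -1.2, 0.2]
grip_width: -0.003
```

Emit:
move_arm(claw=[0,0,0,0], dp=[[0,-0.2,0],[0,-0.2,0],[0,-0.2,0],[0,0,0]], turn=[[0,0,0],[0,0,0],[0,0,0],[0,0,0]])

```text
clock: 6.7
position: [0.5292, 0.3071, 0.1917]
ee_rot: [0.994, -0.11, -0.001, -0.002]
ft_force: [-1.2, 1.6, 0.5]
grip_width: 0.002
```

Run:
```python
from h import *
import cv2
o=st()
for n,(u,v) in {"scene":(280,155),"top":(300,130)}.items():
    a=cams.camera(n)[:,:,::-1]; cv2.imwrite(f"pics/{n}6.png",cv2.convertScaleAbs(cv2.resize(a[v:v+125,u:u+160],None,fx=5,fy=4.8 and 4.8,interpolation=cv2.INTER_CUBIC),alpha=1.5))
f=lambda p:(proj("top",p)-[300,130])*[5,4.8]
for th in(0,.08): 
  print(th,'padmid',f([*strap(th,.022,0),.113]),'nosetip L/R',f([*strap(th,.092,.015),.08]),f([*strap(th,.092,-.015),.08]))
```

```text
6.7 p [0.5292 0.3071 0.1917] yaw -0.22141210026400163 tilt [-0.0016  0.0045 -1.    ] F [-1.1677  1.5808  0.5102] w 0.001612564827996638
0 padmid [437.321  253.0853] nosetip L/R [355.971  445.0023] [437.9855 458.7469]
0.08 padmid [432.4438 252.0975] nosetip L/R [336.6704 437.8147] [417.3675 457.691 ]
```

View pics/top6.png

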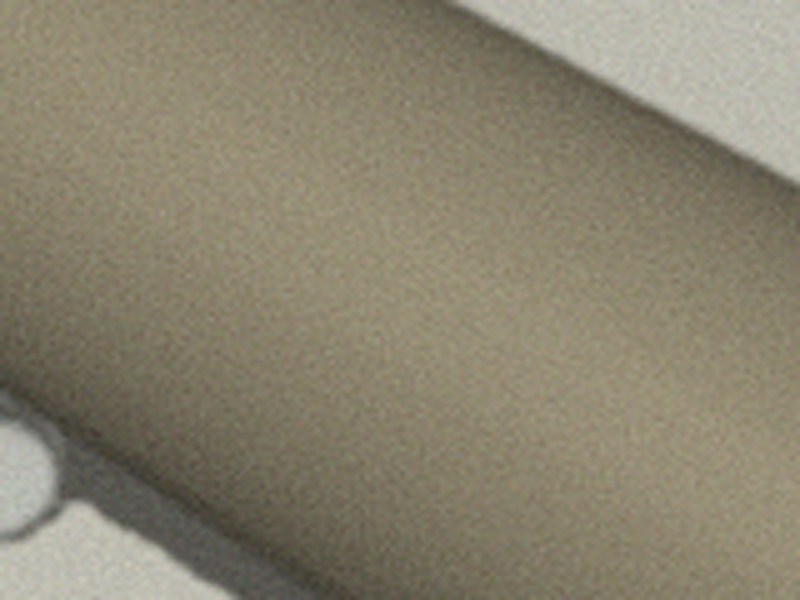

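View pics/scene6.png

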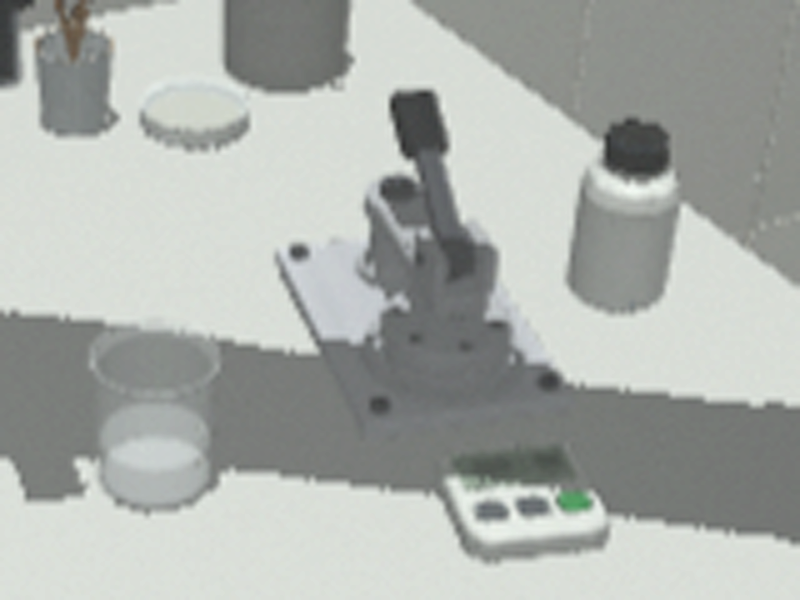

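Run:
```python
from h import *
f=lambda p:(proj("scene",p)-[280,155])*[5,4.8]
for th in(-.03,0,.05,.1): 
  print(th,'padmid',f([*strap(th,.022,0),.113]),'pad top end',f([*strap(th,.011,0),.1225]),'nosetip L/R',f([*strap(th,.092,.015),.08]),f([*strap(th,.092,-.015),.08]))
o=st()
p=strap(0,.011,0);print(p,rel([*p,.14],YAW,o))
```

```text
-0.03 padmid [421.3405 118.6766] pad top end [414.3056  90.1373] nosetip L/R [440.9096 261.3116] [505.0156 252.2031]
0 padmid [419.9736 118.8348] pad top end [413.6245  90.2137] nosetip L/R [434.5631 261.5601] [499.5118 253.5244]
0.05 padmid [417.6633 119.0528] pad top end [412.4736  90.319 ] nosetip L/R [423.9055 261.7419] [490.0982 255.5186]
0.1 padmid [415.3181 119.2135] pad top end [411.3057  90.3964] nosetip L/R [413.1769 261.6329] [480.4081 257.2465]
6.8 p [0.5307 0.3005 0.1915] yaw -0.22653983114525708 tilt [-0.0012  0.0006 -1.    ] F [ 0.4312 -0.9124  0.2584] w -0.00216988398016892
[0.5563 0.09  ] (array([0.3615, 0.9966, 0.2568]), array([-0.0004,  0.0017,  0.0019]))
```

Emit:
move_arm(claw=[0,0,0,0,0,0,0,0], dp=[[0.06,0.166,0],[0.06,0.166,0],[0.06,0.166,0],[0.06,0.166,0],[0.06,0.166,0],[0.06,0.166,0],[0,0,0],[0,0,0]], turn=[[0,0,0],[0,0,0],[0,0,0],[0,0,0],[0,0,0],[0,0,0],[0,0,0],[0,0,0]])

```text
clock: 7.47
position: [0.5571, 0.0828, 0.1918]
ee_rot: [0.993, -0.119, 0.0, 0.001]
ft_force: [0.3, 0.3, -0.4]
grip_width: -0.0
```

Run:
```python
from h import *
import cv2
o=st()
p=strap(0,.011,0);print(p,rel([*p,.14],YAW,o))
cv2.imwrite("pics/w7.png",cams.camera("wrist")[:,:,::-1])
```

```text
7.4667 p [0.5571 0.0828 0.1918] yaw -0.23772209454338825 tilt [-0.     -0.0022 -1.    ] F [ 0.3089  0.2543 -0.398 ] w -0.0004731241302900136
[0.5563 0.09  ] (array([-0.0124, -0.0346,  0.259 ]), array([ 0.0027, -0.0006, -0.0124]))
```

View pics/w7.png

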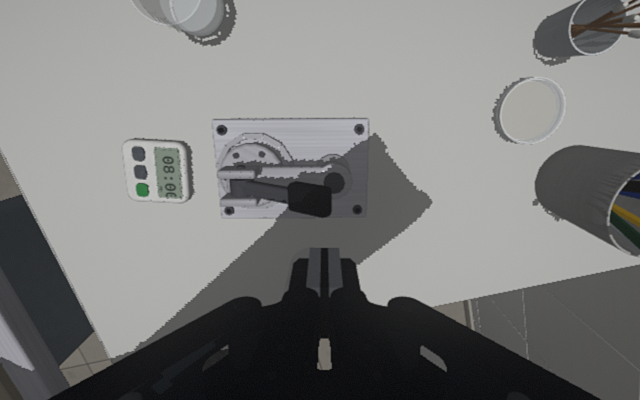

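Run:
```python
from h import *
o=st()
i=cams.camera_info("wrist");T=np.array(i['tool_from_camera'])
W=np.eye(4);W[:3,:3]=R.from_quat(o['ee_rot']).as_matrix();W[:3,3]=o['position'];P=W@T
def pj(p):
    c=P[:3,:3].T@(np.array(p)-P[:3,3]);return [i['fx']*c[0]/c[2]+i['cx'],i['fy']*c[1]/c[2]+i['cy']]
print(pj([*strap(0,.022,0),.113]))
c,s=np.cos(.6),np.sin(.6)
for a in(-.017,.017):
  for b in(-.011,.011): print(pj([*strap(0,.022-a*c,b),.113+a*s]))
print(pj([*strap(0,0,0),.064]), P[:3,3])
p=strap(0,.011,0);print(p,rel([*p,.135],YAW,o))
```

```text
7.5167 p [0.5567 0.0854 0.192 ] yaw -0.23385809079946726 tilt [ 0.0001 -0.001  -1.    ] F [ 0.4839  0.9721 -0.2783] w -0.0018949575445532253
[np.float64(306.7560578395056), np.float64(204.39356917413798)]
[np.float64(288.4900782117753), np.float64(214.86637030091111)]
[np.float64(287.3944170077159), np.float64(185.64815481250344)]
[np.float64(327.1369086853348), np.float64(224.12575496701038)]
[np.float64(327.093312451329), np.float64(192.73320234164515)]
[np.float64(336.0733526145582), np.float64(186.57022223414202)] [0.5734 0.1577 0.334 ]
[0.5563 0.09  ] (array([-0.0073, -0.0222,  0.285 ]), array([ 0.0012, -0.0004, -0.0075]))
```

Emit:
move_arm(claw=[0,0,0,0], dp=[[-0.004,-0.01,0.1],[0,0,0.1],[0,0,0.08],[0,0,0]], turn=[[0,0,0],[0,0,0],[0,0,0],[0,0,0]])

```text
clock: 7.85
position: [0.5544, 0.0902, 0.1332]
ee_rot: [0.994, -0.114, -0.002, 0.0]
ft_force: [0.3, -0.8, -0.2]
grip_width: -0.004
```

Run:
```python
from h import *
o=st();p=strap(0,.011,0);print(rel([*p,.124],YAW,o))
```

```text
7.85 p [0.5544 0.0902 0.1332] yaw -0.22802764289877253 tilt [-0.0041 -0.0005 -1.    ] F [ 0.3387 -0.8176 -0.2493] w -0.00412967088798365
(array([ 0.0098, -0.0016,  0.0459]), array([ 0.0018,  0.0049, -0.    ]))
```

Emit:
move_arm(claw=[0,0,0,0,0,0,0,0], dp=[[0.005,0,0.022],[0,0,0.022],[0,0,0.022],[0,0,0.022],[0,0,0.022],[0,0,0.022],[0,0,0.022],[0,0,0.022]], turn=[[0,0,0],[0,0,0],[0,0,0],[0,0,0],[0,0,0],[0,0,0],[0,0,0],[0,0,0]])

```text
clock: 8.52
position: [0.5579, 0.0896, 0.101]
ee_rot: [0.993, -0.114, 0.001, -0.0]
ft_force: [1.0, -0.2, 3.6]
grip_width: -0.003
```

Run:
```python
from h import *
import cv2
o=st();p=strap(0,.011,0);print(rel([*p,.077],YAW,o))
a=cams.camera("scene")[:,:,::-1]; cv2.imwrite("pics/s8.png",cv2.resize(a[140:265,270:430],None,fx=4,fy=4))
```

```text
8.5167 p [0.5579 0.0896 0.101 ] yaw -0.2291445282357056 tilt [ 0.0014  0.     -1.    ] F [ 1.0234 -0.1825  3.6225] w -0.0025947926028498255
(array([-0.0083, -0.0003,  0.12  ]), array([-0.0004, -0.0017, -0.0015]))
```

View pics/s8.png

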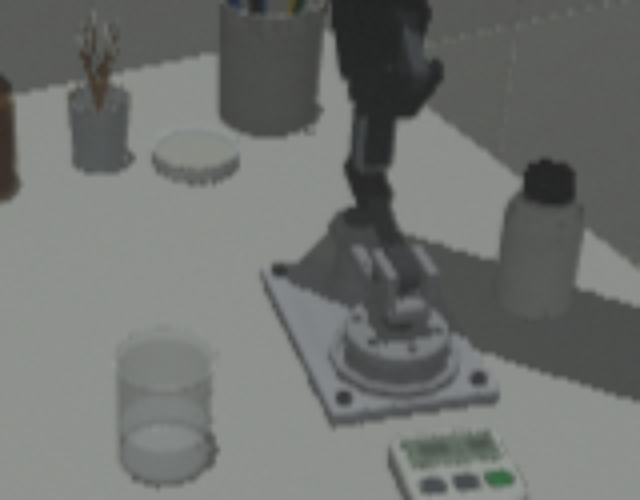

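The lever is going down and the strap is still home. I continue to the end, slowly.

Emit:
move_arm(claw=[0,0,0,0,0,0,0,0], dp=[[0,0,0.016],[0,0,0.016],[0,0,0.016],[0,0,0.016],[0,0,0.016],[0,0,0.016],[0,0,0.01],[0,0,0.006]], turn=[[0,0,0],[0,0,0],[0,0,0],[0,0,0],[0,0,0],[0,0,0],[0,0,0],[0,0,0]])

```text
clock: 9.23
position: [0.5577, 0.0894, 0.0782]
ee_rot: [0.993, -0.114, 0.0, -0.0]
ft_force: [2.8, -0.7, 4.8]
grip_width: 0.001
```

Emit:
move_arm(claw=[0,0,0], dp=[[0,0,0.006],[0,0,0.004],[0,0,0]], turn=[[0,0,0],[0,0,0],[0,0,0]])

```text
clock: 9.48
position: [0.5576, 0.0894, 0.0763]
ee_rot: [0.993, -0.114, 0.0, -0.0]
ft_force: [3.2, 0.2, 4.9]
grip_width: -0.001
```

Emit:
move_arm(claw=[0,0,0], dp=[[0,0,0.006],[0,0,0.004],[0,0,0]], turn=[[0,0,0],[0,0,0],[0,0,0]])

```text
clock: 9.73
position: [0.5577, 0.0895, 0.0757]
ee_rot: [0.993, -0.114, 0.0, 0.0]
ft_force: [-1.1, -3.4, 18.6]
grip_width: 0.001
```

Emit:
move_arm(claw=[0,0,0,0], dp=[[0,0,0.004],[0,0,0],[0,0,0],[0,0,0]], turn=[[0,0,0],[0,0,0],[0,0,0],[0,0,0]])

```text
clock: 10.07
position: [0.5578, 0.0895, 0.0754]
ee_rot: [0.993, -0.114, 0.001, 0.001]
ft_force: [-4.6, -4.0, 26.0]
grip_width: -0.003
```

Emit:
move_arm(claw=[0,0,0,0,0,0,0,0], dp=[[0,0,-0.05],[0,0,-0.15],[0,0,-0.2],[0,0,-0.2],[0,0,-0.1],[0,-0.2,0],[0,-0.2,0],[0,-0.2,0]], turn=[[0,0,0],[0,0,0],[0,0,0],[0,0,0],[0,0,0],[0,0,0],[0,0,0],[0,0,0]])

```text
clock: 10.73
position: [0.5844, 0.2064, 0.2131]
ee_rot: [0.993, -0.116, -0.001, 0.001]
ft_force: [1.5, 0.2, 0.1]
grip_width: -0.001
```

Emit:
move_arm(claw=[0,0,0,0,0], dp=[[0,-0.2,0],[0,-0.2,0],[0,-0.1,0],[0,0,0],[0,0,0]], turn=[[0,0,0],[0,0,0],[0,0,0],[0,0,0],[0,0,0]])

```text
clock: 11.15
position: [0.6056, 0.3055, 0.2121]
ee_rot: [0.994, -0.113, -0.002, 0.0]
ft_force: [-0.4, -0.9, 0.3]
grip_width: -0.001
```

Run:
```python
from h import *
import cv2
o=st()
a=cams.camera("scene")[:,:,::-1]; cv2.imwrite("pics/s9.png",cv2.convertScaleAbs(cv2.resize(a[155:280,280:440],None,fx=5,fy=4.8,interpolation=cv2.INTER_CUBIC),alpha=1.4))
f=lambda p:(proj("scene",p)-[280,155])*[5,4.8]
for lv in (.6,.5):
  a=.6-lv;c,s=np.cos(a),np.sin(a)
  r0=.075-.068*c; z0=.07+.068*s+.006*c; 
  print(lv,'pad near/far end corners',[f([*strap(0,r0+q*c,b),z0-q*s]) for q in(.017,-.017) for b in(.011,-.011)])
```

```text
11.15 p [0.6056 0.3055 0.2121] yaw -0.22548827256978884 tilt [-0.0033 -0.0003 -1.    ] F [-0.4368 -0.9119  0.2702] w -0.0014395368858982906
0.6 pad near/far end corners [array([392.8252, 189.7571]), array([437.76  , 184.5817]), array([370.1414, 154.1479]), array([413.8873, 149.2946])]
0.5 pad near/far end corners [array([393.752 , 181.1212]), array([438.8244, 175.9726]), array([371.5296, 139.9265]), array([415.4939, 135.1174])]
```

View pics/s9.png

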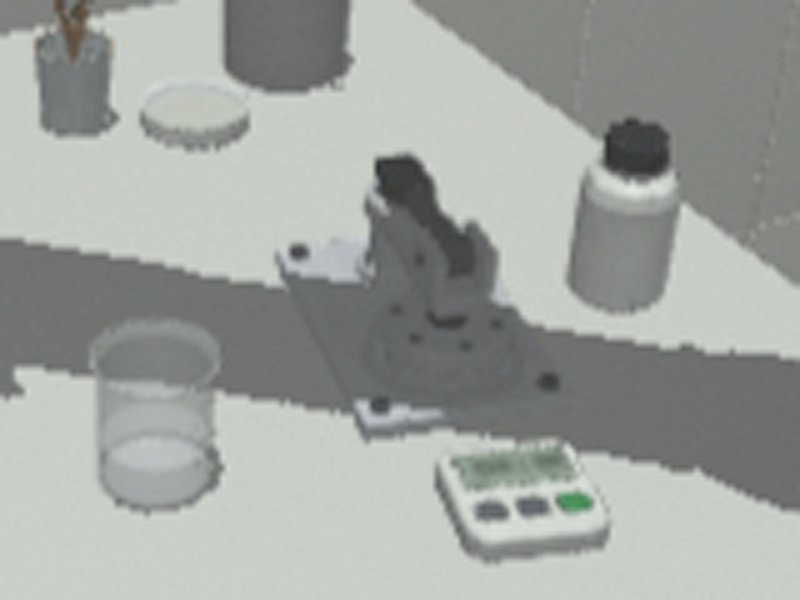

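Run:
```python
from h import *
st(); print(manip.hand_in())
```

```text
11.2 p [0.6064 0.3038 0.2125] yaw -0.22779258205720698 tilt [-0.0022 -0.001  -1.    ] F [ 0.5308 -1.7751  0.6887] w -0.00015853908446265697
the job is handed in; nothing more can be done
None
```

The clamp is closed on the cell and the job is handed in, at 11.2 s on the robot's clock. I pushed the strap home with the side of the shut fingers. I then pressed the cam lever to its end with the fingertips and moved clear.

- **Strap:** it stopped moving against about 9 N of push. In the scene image its nose matched the expected home position (angle about 0), both before and after I pressed the lever.
- **Lever:** the force rose from about 5 N to 26 N at a fingertip height of about 76 mm, which is the stated lever-down height. The pad's far end in the image matched 0.6 rad, fully down.
- **Cell and bystanders:** in the last scene image the foot is down on the lid, and the cell, beaker, bottle and timer look unmoved.
- **Robot:** the arm is clear, about 0.2 m above the bench.
- **Not checked:** the arm blocked the top view after the push, so strap and lever were confirmed only from the scene camera and the forces. I could not measure the force of the foot on the cell.

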